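# Close the ultraviolet exposure unit and start the exposure

## Robot

A 6-joint arm with a two-finger parallel gripper is mounted at the origin on the work surface. World frame = base frame: x ahead of the robot, y to its left, z up, the work surface at z = 0. Lengths are in m, angles in degrees, forces in N, time in s.
With the tool pointing down it reaches from about 0.35 to 0.875 m from the base axis. Payload 4.2 kg.
Tool frame: the origin (TCP) lies on the centre line of the jaws, within the pads' length; the fingertips stand 19 mm ahead of it and the grasp point (between the pads) is the TCP; x points along the fingers, y is the direction in which the jaws open and shut, and the axes are right-handed (so a half turn about x gives the same grasp; the last joint's range is limited). The gripper opens to 87 mm and grips with 3 to 60 N. Pads are 19 mm wide; open, the fingers measure 117 mm over their backs; the gripper's body (75 mm by 190 mm) begins 51 mm behind the grasp point.
Start: joints at [-50.959, 22.042, 0.453, 0, -68.411, -14.817], TCP at [0.256, -0.57, 0.242] pointing down, gripper open.
Joint ranges: [-179.83, 179.83], [-69.29, 118.12], [-61.27, 80.66], [-181.25, 117.63], [-171.15, -9.14], [-177.46, 177.46]. Speed limits (degrees/s): [159.86, 159.86, 180, 180, 180, 180].

## Interface

Orientations are given as a 3x3 rotation matrix whose columns are the frame's x, y, z axes.
In Python, from station import r, viewer, job, spotter gives the robot as it stands.
- The arm moves only by the tool play_rows, never from a script. Its argument "commands" is a list of rows, each an object of numbers: "fingers": the gripper command: -1 is fully open, 1 is shut, values between are in proportion; "tx", "ty", "tz": the shift along the tool's x, y, z normalised to -1 to 1, where 1 is 750 mm; "ax", "ay", "az": the turn, a rotation vector about the tool's x, y, z normalised to -1 to 1, where 1 is pi rad. In form: [{"fingers": .., "tx": .., "ty": .., "tz": .., "ax": .., "ay": .., "az": ..}, ...]. A call has 1 to 5 rows; each row is the pose to reach, as a shift and turn from the pose commanded when the call began, along the tool's axes at that moment, turning the shorter way round; what a row does not reach only later rows make up. A row lasts 1/12 s, in which the tool goes at most 41.7 mm and 7.16 degrees, less where a joint would pass 70% of its speed; a pose out of reach is approached as far as the arm can. A call with a number of a shift or a turn outside -1 to 1 is refused whole. A call with a gripper value outside its range is refused whole. The fingers move at their own pace and stop on an object; the grip force is fixed at half the most. Time passes only in rows, so rows that repeat a pose let the fingers close. It gives the time, the measured TCP pose, the force and the opening at its end, in the units of the state.
- r.sense(): the state, without advancing time (a new reading comes with each control period).
- viewer.capture(name): name is "side" or "top"; returns a dict with "image" (420x560x3 uint8, red, green, blue), "fx", "fy", "cx", "cy" (pixels), "dist" ([k1, k2, p1, p2, k3] as OpenCV has them; the pictures are not rectified), "R" (3x3) and "t" (3): a world point X has camera coordinates R X + t. Camera axes: x right, y down, z forward; pixel columns grow to the right and rows downward; lengths in m; the calibration is good to about 2 mm. A picture is of the moment at which its call begins. There is no depth.
- job.finish_job(): hands the job in, once; it reports no verdict.
Trained networks look in a picture, given as the dict that the camera call returned (one of the last four; its "shot" number tells which), for a name from the list of things; names that differ only in an ending like _2 or _b are one class to them, and where a whole thing is asked for, a point or a joint stands for the part that bears it (a point fixed in the world has none). Each returns a list of dicts, best first, with "score" (0 to 1); they miss things now and then, are a little off and sometimes report something else, mostly with a low value. They report only what shows in the picture. A call takes as long as a camera call. They do not tell look-alikes from the thing itself.
- spotter.find_in(name, picture): "uv" ([column, row] in pixels, amid what is visible of it).
- spotter.silhouettes(name, picture): "region" (420x560 bool, what is visible of it) and "uv" ([column, row] in pixels, amid what is visible of it).
The state is a dict: "time_s": time; "joints": joint angles; "joint_velocities": joint speeds; "effort": joint torques, N m; "tcp_pos": TCP position; "ee_rot": TCP orientation; "wrist_force": force on the tool from outside, world axes, zero at the start; "moment": the same for the moment, N m; "gripper_width": opening from 0.0 (shut) to 1.0 (fully open).
Only numpy, scipy, OpenCV 4.12 (cv2) and the standard library are available. Lean on these libraries where they do the work, as an engineer would, in place of code of your own. Each camera call takes 0.05 s, during which the arm holds its last target. There are 200 camera calls.

## Task

Start the exposure of the copper plate: with the fingertips, gently push the exposure unit's raised lid down until it is fully shut, and only then press the large round start button at the right-hand end of the control strip right down and let it come up again. Do not press the small stop button next to it, do not lift the lid or pick anything up, and leave the plate on the glass and the tins, bottles, loupe and tools around it where they are.

Things in the scene. Friction and masses are not known exactly. Their poses are not given: they have to be found in the camera images.
- unit: grey steel box fixed to the table, 85 mm high. Origin on the table under the glass bed; its x points from front (robot side) to back, y left, z up. It spans x -165 to +130 mm, y -170 to +170 mm. The front 66 mm of the top is a flat control strip with, from left to right: loupe, display, fixed knob (24 mm across, 12 mm high, y = -20 mm), stop and start buttons. Behind it: the glass bed and lid
- lid (a joint): angle (rad) of the lid: 0 shut and level (firm stop), growing as it opens (starts at 0.6 to 1.0; stop at 1.3). The lid is a flat grey plate 340 mm wide, 30 mm thick, hinged along the unit's back. A stiff friction hinge holds it wherever it is left, it does not fall; 1 to 7 N on its outer face near the front edge push it down at moderate speed
- lid_hinge (a point): on the lid's hinge line, in the middle of its width: 125 mm behind the unit's origin (along the unit's x), 87 mm above the table. The hinge axis runs along the unit's y. The point turns with the lid: x lies along the lid from front edge to hinge, z points out of the lid's outer face (up when shut)
- lid_edge (a point): middle of the lid's front upper edge (the free edge of its outer face), 225 mm from the hinge line along the lid and 30 mm out from the lid's under face. 117 mm above the table when the lid is shut
- start (a joint): travel (m) of the start button: 0 up, 0.006 fully down, a spring brings it back; about 4 N press it fully down
- start_top (a point): centre of the top face of the start button: a grey round push button 24 mm across in a black collar, pressed straight down. It stands on the control strip at the unit's x = -132 mm, y = -135 mm (the right-hand end as the robot sees it)
- stop (a joint): travel (m) of the stop button: 0 up, 0.005 fully down; not to be pressed
- stop_top (a point): centre of the top face of the stop button: a grey round push button only 14 mm across, on the control strip 60 mm to the left of the start button
- plate: coated copper plate, 110 x 150 x 3 mm, lying loose on the glass under the lid; origin at the centre of its underside. It stays where it is; the shut lid does not press on it
- loupe: aluminium magnifier, 34 mm across and 44 mm high, standing loose at the left end of the control strip (unit's y about +120 mm); origin at the centre of its foot
- ink_tin: ink tin, 86 mm across and 62 mm high, standing at the left of the unit; origin at the centre of its foot
- bottle: amber bottle, 64 mm across and 150 mm high, standing at the right of the unit; origin at the centre of its foot
- small_tin: small ink tin, 64 mm across and 48 mm high, standing farther off on one side; origin at the centre of its foot
- jar: glass jar with a steel cap, 68 mm across and 75 mm high, standing farther off on the other side; origin at the centre of its foot
- brayer: rubber ink roller with a wooden handle, 100 mm wide, 165 mm long and 38 mm high, lying at the front left; origin on the table under the roller
- knife: palette knife with a black handle, 280 mm long, lying flat at the front right, roughly along the robot's y; origin on the table near its middle
Not all that is in view belongs to the job. Of the things that look like the plate, the larger one is meant.

How it is judged (in metres and radians):
On the way, in this order (a step that is already met when the one before it is completed fails the run):
1. the lid is pushed fully shut (value of joint lid below 0.03 rad), for 0.2 s.
2. the start button is pressed down with the lid shut (value of joint start above 0.004 m and value of joint lid below 0.03 rad), for 0.1 s.
At the end, for the whole second after the job is handed in: The lid is fully shut (under 0.03 rad, about 7 mm at its front edge), both buttons are up again after the start button was pressed, and the plate lies at rest within 10 mm of where it was (value of joint lid below 0.03 rad and value of joint each of start, stop below 0.002 m and distance of plate from where it was at the start of the episode below 0.01 m and linear speed of plate below 0.02 m/s); the robot touches nothing.
It fails at once if the start button is pressed while the lid is open, or the stop button is pressed ((value of joint start above 0.002 m and value of joint lid above 0.03 rad) or value of joint stop above 0.002 m).
It fails at once if the lid is slammed (closing faster than 1.8 rad/s, 0.4 m/s at its edge) (velocity of joint lid below -1.8 rad/s).
It fails at once if the lid is lifted instead of pushed down (value of joint lid above 1.12 rad or (value of joint lid above 0.1 rad and velocity of joint lid above 0.15 rad/s)).
It fails at once if the copper plate is shifted or picked up (10 mm) (distance of plate from where it was at the start of the episode above 0.01 m).
It fails at once if the loupe is shifted more than 20 mm, or another thing on the bench more than 30 mm, or one is knocked over or picked up (distance of any of ink_tin, bottle, small_tin, jar, brayer, knife from where it was at the start of the episode above 0.03 m or angle between any of bottle, jar, loupe's own z axis and vertical above 0.5 rad or distance of loupe from where it was at the start of the episode above 0.02 m).
It also fails if it takes over 42 s, if anything falls off the work surface, if the arm or the gripper's body presses on something with over 40 N, if the wrist force passes 120 N, or if a joint passes its speed limit or range.

## Working session

There is one attempt and no reset: what is moved stays moved. The work goes in short steps, Python scripts to look and compute and a tool call to move; the robot and the scene stay as the last step left them, time stands still between calls to the robot, and variables do not carry over. Pictures are saved under pics/ and viewed, about 8 in all and at most 12, crops included, and the job is handed in when it is done.

Besides the shell and the picture viewer there is one more tool, called after "Call:" as name(argument=value, ...), one argument or row to a line, values as JSON. play_rows: Moves the arm, as the interface text tells. Its arguments: {"type":"object","properties":{"commands":{"type":"array"}},"required":["commands"]}

```bash
mkdir -p pics; ls
cat > h.py <<'E'
import numpy as np, cv2
from station import r, viewer, job, spotter
def K(p): return np.array([[p['fx'],0,p['cx']],[0,p['fy'],p['cy']],[0,0,1.]])
def save(p,n,crop=None,s=1):
    im=p['image'][:,:,::-1]
    if crop: im=im[crop[1]:crop[3],crop[0]:crop[2]]
    cv2.imwrite('pics/'+n,cv2.resize(im,None,fx=s,fy=s,interpolation=cv2.INTER_CUBIC))
def proj(p,X):
    return cv2.projectPoints(np.atleast_2d(X).astype(float),cv2.Rodrigues(np.array(p['R'],float))[0],np.array(p['t'],float),K(p),np.array(p['dist'],float))[0][:,0]
def onz(p,uv,z):
    n=cv2.undistortPoints(np.array([[uv]],float),K(p),np.array(p['dist'],float))[0,0]
    R=np.array(p['R']);t=np.array(p['t']);c=-R.T@t;d=R.T@np.r_[n,1]
    return c+d*(z-c[2])/d[2]
E
python3 - <<'E'
from h import *
for n in('side','top'):
    p=viewer.capture(n);save(p,n+'0.png')
    R=np.array(p['R']);print(n,'cam',-R.T@np.array(p['t']),'fwd',R[2])
    for k in['unit','lid','start','stop','plate','loupe','ink_tin','bottle','small_tin','jar','brayer','knife','lid_edge','start_top','stop_top']:
        f=spotter.find_in(k,p);print(k,[(np.round(x['uv']),round(x['score'],2)) for x in f[:3]])
print(r.sense())
E
```

```text
pics
side cam [0.39154784 1.10131756 0.7666978 ] fwd [ 0.08862243 -0.85927962 -0.50377039]
unit [(array([238., 242.]), 0.94), (array([292., 201.]), 0.53)]
lid [(array([217., 202.]), 0.72)]
start [(array([292., 202.]), 0.47)]
stop []
plate [(array([236., 230.]), 0.97), (array([340., 266.]), 0.93)]
loupe [(array([276., 246.]), 0.74)]
ink_tin [(array([212., 295.]), 0.58)]
bottle [(array([258., 188.]), 0.49)]
small_tin [(array([209., 374.]), 0.79)]
jar [(array([269., 168.]), 0.61)]
brayer [(array([341., 318.]), 0.78), (array([258., 186.]), 0.68), (array([220., 198.]), 0.51)]
knife [(array([358., 190.]), 0.67), (array([237., 242.]), 0.65)]
lid_edge [(array([218., 199.]), 0.83), (array([289., 204.]), 0.46)]
start_top [(array([294., 202.]), 0.43), (array([212., 374.]), 0.41)]
stop_top []
top cam [0.44184152 0.00381596 1.1237619 ] fwd [ 0.07710397  0.00693023 -0.99699897]
unit [(array([280., 171.]), 0.98), (array([169., 279.]), 0.53), (array([277., 152.]), 0.36)]
lid [(array([267., 186.]), 0.66), (array([278., 148.]), 0.56)]
start [(array([326., 225.]), 0.65)]
stop []
plate [(array([268., 18
[... 541 characters left out ...]
06088e-04,
       -6.84117465e+01, -1.48162931e+01]), 'joint_velocities': array([-0.08036372, -0.0438828 , -0.0464504 , -0.06983527, -0.07169058,
       -0.12565921]), 'effort': array([ 5.94125668e-04, -3.90466583e+01,  1.87620968e+01,  4.22431603e+00,
        1.54153624e-02,  1.57535118e-05]), 'tcp_pos': array([ 0.25645116, -0.56993829,  0.241543  ]), 'ee_rot': array([[-8.26171016e-06, -4.10300796e-01,  9.11950249e-01],
       [ 2.24936333e-05,  9.11950249e-01,  4.10300796e-01],
       [-1.00000000e+00,  2.39028608e-05,  1.69488704e-06]]), 'wrist_force': array([ 0.44850123, -0.65659362,  0.81278663]), 'moment': array([0.02631441, 0.04188758, 0.03478387]), 'gripper_width': 1.000656584480374}
```

View both.

Run:
```python
import cv2
a=cv2.imread('pics/side0.png');b=cv2.imread('pics/top0.png')
cv2.imwrite('pics/side1.png',cv2.resize(a[130:350,130:400],None,fx=2.7,fy=2.7,interpolation=2))
cv2.imwrite('pics/top1.png',cv2.resize(b[80:340,80:500],None,fx=1.9,fy=1.9,interpolation=2))
```

```text
(no output)
```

View pics/side1.png

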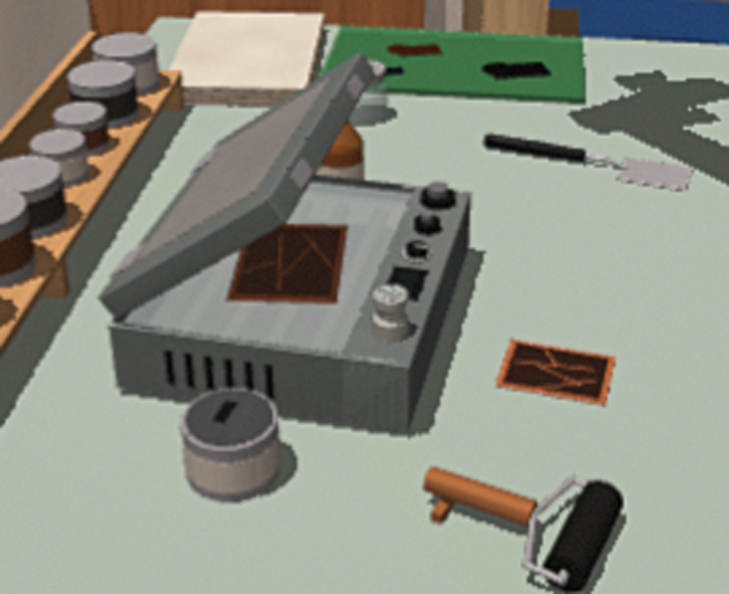

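View pics/top1.png

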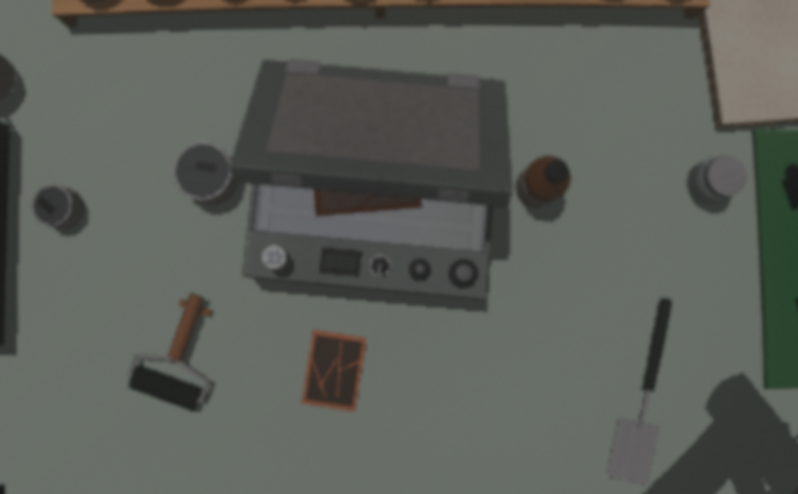

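```bash
cat > fit.py <<'E'
from h import *
from scipy.optimize import least_squares
def unit2w(q,X):
    c,s=np.cos(q[2]),np.sin(q[2]);X=np.atleast_2d(X).astype(float)
    return np.c_[q[0]+c*X[:,0]-s*X[:,1],q[1]+s*X[:,0]+c*X[:,1],X[:,2]]
def lidpt(a,d,y,h): # d from hinge toward front along lid, h out
    return [.125-d*np.cos(a)+h*np.sin(a),y,.087+d*np.sin(a)+h*np.cos(a)]
B=[[x,y,z] for x in(-.165,.13) for y in(-.17,.17) for z in(0,.085)]
E
python3 - <<'E'
from fit import *
import pickle
T=viewer.capture('top');S=viewer.capture('side');pickle.dump((T,S),open('ts.pkl','wb'))
t=lambda u,v:(80+u/1.9,80+v/1.9); s=lambda u,v:(130+u/2.7,130+v/2.7)
obs=[(T,t(463,272),[-.132,-.135,.097]),(T,t(420,269),[-.132,-.075,.097]),(T,t(380,264),[-.132,-.02,.097]),
(S,s(438,188),[-.132,-.135,.097]),(S,s(428,218),[-.132,-.075,.097]),(S,s(418,243),[-.132,-.02,.097]),
(S,s(410,362),[-.165,.17,.085]),(S,s(405,432),[-.165,.17,0]),(S,s(120,388),[.13,.17,0]),(S,s(113,325),[.13,.17,.085]),(S,s(470,195),[-.165,-.17,.085])]
f=lambda q:np.concatenate([proj(c,unit2w(q,X))[0]-uv for c,uv,X in obs])
o=least_squares(f,[.6,0,0],loss='soft_l1');print(o.x,np.degrees(o.x[2]));print(f(o.x).reshape(-1,2).round(1))
for a in(.6,.7,.8,.9):
    L=[lidpt(a,.225,y,h) for y in(-.17,.17) for h in(0,.03)]
    print(a,((proj(T,unit2w(o.x,L))-80)*1.9).round(),((proj(S,unit2w(o.x,L))-130)*2.7).round())
np.save('q.npy',o.x)
E
```

```text
[ 0.6224194   0.01009698 -0.10508399] -6.020868922711821
[[ 0.6  0.9]
 [ 0.3  0.3]
 [ 0.3  1. ]
 [-0.3  0.8]
 [-0.5 -0.6]
 [-0.6 -0.3]
 [-0.1  0.6]
 [ 1.4  1.5]
 [-1.3  1.7]
 [-2.3 -1.1]
 [ 0.4 -2.6]]
0.6 [[508. 215.]
 [513. 198.]
 [232. 190.]
 [230. 173.]] [[382.  75.]
 [367.  53.]
 [294. 228.]
 [274. 202.]]
0.7 [[511. 202.]
 [516. 183.]
 [230. 176.]
 [228. 157.]] [[370.  59.]
 [353.  38.]
 [278. 209.]
 [256. 183.]]
0.8 [[515. 187.]
 [519. 166.]
 [229. 161.]
 [228. 140.]] [[356.  44.]
 [337.  24.]
 [261. 190.]
 [235. 166.]]
0.9 [[518. 171.]
 [522. 148.]
 [228. 145.]
 [227. 122.]] [[341.  30.]
 [320.  12.]
 [241. 173.]
 [214. 151.]]
```

Run:
```python
from fit import *
import pickle
T,S=pickle.load(open('ts.pkl','rb'));q=np.load('q.npy')
outs=[]
for p,(x0,y0,x1,y1) in((T,(180,90,390,260)),(S,(150,130,330,300))):
    im=cv2.resize(p['image'][y0:y1,x0:x1,::-1],(400*(x1-x0)//(x1-x0),400*(y1-y0)//(x1-x0)),interpolation=2);k=400/(x1-x0)
    def line(P,c):
        cv2.polylines(im,[((proj(p,unit2w(q,P))-[x0,y0]+.5)*k).astype(int).reshape(-1,1,2)],True,c,1)
    line([B[1],B[3],B[7],B[5]],(0,255,255))
    for a,c in((.6,(0,0,255)),(.7,(255,0,0))):
        line([lidpt(a,.225,-.17,.03),lidpt(a,.225,.17,.03),lidpt(a,.225,.17,0),lidpt(a,.225,-.17,0)],c)
    for y in(-.135,-.075): line([[-.132+.012*np.cos(i),y+.012*np.sin(i),.097] for i in np.arange(0,6.28,.4)],(0,255,0))
    outs.append(im)
h=max(o.shape[0] for o in outs)
cv2.imwrite('pics/ov.png',np.hstack([cv2.copyMakeBorder(o,0,h-o.shape[0],0,0,0) for o in outs]))
```

```text
(no output)
```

View pics/ov.png

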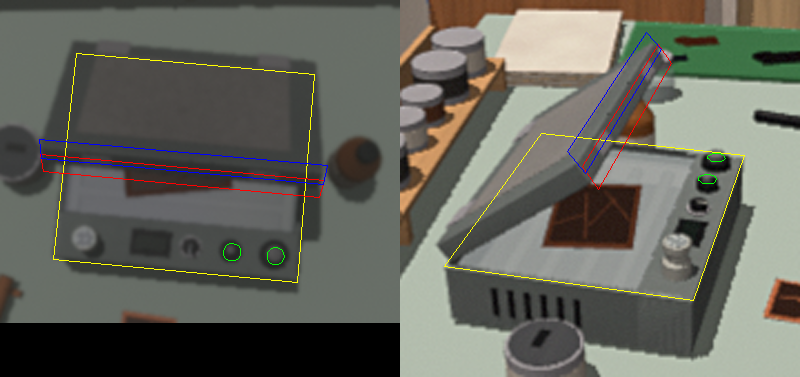

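```bash
cat > go.py <<'E'
import sys
from fit import *
q=np.load('q.npy')
def shift(X,z): # unit xy, TCP z -> tool shift rows
    s=r.sense();w=unit2w(q,[[X[0],X[1],z]])[0];R=np.array(s['ee_rot'])
    return ((R.T@(w-s['tcp_pos']))/.75).round(4)
def yaw():
    R=np.array(r.sense()['ee_rot']);return np.degrees(np.arctan2(R[1,2],R[0,2])-q[2])
E
python3 - <<'E'
from go import *
import pickle
T,S=pickle.load(open('ts.pkl','rb'))
b=onz(T,(366,174),.1);print('bottle approx',b,'t',r.sense()['time_s'])
print(shift([-.006,0],.32),yaw()/180)
print([unit2w(q,[[-.132,-.135,.097]])])
E
```

```text
bottle approx [ 0.60683791 -0.22311415  0.1       ] t 1.7
[-0.1046  0.5091  0.7554] 0.16802959875318885
[array([[ 0.4769873 , -0.11031275,  0.097     ]])]
```

Call:
play_rows(
  commands=[
    {"fingers": 1, "tx": -0.05, "ty": 0, "tz": 0, "ax": 0, "ay": 0, "az": 0},
    {"fingers": 1, "tx": -0.105, "ty": 0, "tz": 0, "ax": 0, "ay": 0, "az": 0},
    {"fingers": 1, "tx": -0.105, "ty": 0.509, "tz": 0.755, "ax": 0.168, "ay": 0, "az": 0},
    {"fingers": 1, "tx": -0.105, "ty": 0.509, "tz": 0.755, "ax": 0.168, "ay": 0, "az": 0},
    {"fingers": 1, "tx": -0.105, "ty": 0.509, "tz": 0.755, "ax": 0.168, "ay": 0, "az": 0},
  ],
)

```text
time_s: 2.12
tcp_pos: [0.3188, -0.4697, 0.321]
ee_rot: [[0.002, -0.064, 0.998], [-0.001, 0.998, 0.064], [-1.0, -0.001, 0.002]]
wrist_force: [1.0, 0.4, 0.4]
gripper_width: 0.704
```

Run:
```python
from go import *
s=r.sense();print(s['time_s'],s['tcp_pos'],s['gripper_width'],shift([-.006,0],.32),yaw()/180)
```

```text
2.1167 [ 0.31880648 -0.46968286  0.32102726] 0.7036598742102245 [0.0015 0.6139 0.437 ] 0.05380992795583115
```

Call:
play_rows(
  commands=[
    {"fingers": 1, "tx": 0, "ty": 0.59, "tz": 0.41, "ax": 0.05, "ay": 0, "az": 0},
    {"fingers": 1, "tx": 0, "ty": 0.59, "tz": 0.41, "ax": 0.05, "ay": 0, "az": 0},
    {"fingers": 1, "tx": 0, "ty": 0.59, "tz": 0.41, "ax": 0.05, "ay": 0, "az": 0},
    {"fingers": 1, "tx": 0, "ty": 0.59, "tz": 0.41, "ax": 0.05, "ay": 0, "az": 0},
    {"fingers": 1, "tx": 0, "ty": 0.59, "tz": 0.41, "ax": 0.05, "ay": 0, "az": 0},
  ],
)

```text
time_s: 2.53
tcp_pos: [0.4234, -0.2929, 0.3207]
ee_rot: [[0.001, 0.085, 0.996], [-0.0, 0.996, -0.085], [-1.0, -0.0, 0.001]]
wrist_force: [0.8, -0.4, -0.1]
gripper_width: 0.327
```

Call:
play_rows(
  commands=[
    {"fingers": 1, "tx": 0, "ty": 0.36, "tz": 0.24, "ax": 0, "ay": 0, "az": 0},
    {"fingers": 1, "tx": 0, "ty": 0.36, "tz": 0.24, "ax": 0, "ay": 0, "az": 0},
    {"fingers": 1, "tx": 0, "ty": 0.36, "tz": 0.24, "ax": 0, "ay": 0, "az": 0},
    {"fingers": 1, "tx": 0, "ty": 0.36, "tz": 0.24, "ax": 0, "ay": 0, "az": 0},
    {"fingers": 1, "tx": 0, "ty": 0.36, "tz": 0.24, "ax": 0, "ay": 0, "az": 0},
  ],
)

```text
time_s: 2.95
tcp_pos: [0.5537, -0.1299, 0.3208]
ee_rot: [[0.001, 0.085, 0.996], [-0.0, 0.996, -0.085], [-1.0, 0.0, 0.001]]
wrist_force: [0.2, -0.3, 0.4]
gripper_width: 0.014
```

Run:
```python
from go import *
s=r.sense();print(s['time_s'],s['tcp_pos'],s['gripper_width'],shift([-.006,0],.32),yaw()/180)
```

```text
2.95 [ 0.55366155 -0.12993134  0.32082681] 0.014067888818824823 [0.0012 0.194  0.0675] 0.006400301194447672
```

Call:
play_rows(
  commands=[
    {"fingers": 1, "tx": 0, "ty": 0.18, "tz": 0.06, "ax": 0.006, "ay": 0, "az": 0},
    {"fingers": 1, "tx": 0, "ty": 0.18, "tz": 0.06, "ax": 0.006, "ay": 0, "az": 0},
    {"fingers": 1, "tx": 0, "ty": 0.18, "tz": 0.06, "ax": 0.006, "ay": 0, "az": 0},
    {"fingers": 1, "tx": 0, "ty": 0.18, "tz": 0.06, "ax": 0.006, "ay": 0, "az": 0},
    {"fingers": 1, "tx": 0, "ty": 0.18, "tz": 0.06, "ax": 0.006, "ay": 0, "az": 0},
  ],
)

```text
time_s: 3.37
tcp_pos: [0.6104, 0.0024, 0.3194]
ee_rot: [[-0.001, 0.1, 0.995], [0.0, 0.995, -0.1], [-1.0, 0.0, -0.001]]
wrist_force: [0.5, -0.3, -0.2]
gripper_width: 0.009
```

Run:
```python
from go import *
s=r.sense();print(s['time_s'],s['tcp_pos'],s['gripper_width'],s['wrist_force'],shift([-.006,0],.32),yaw()/180)
p=viewer.capture('side');save(p,'a.png',(150,60,400,280),2.6)
```

```text
3.3667 [0.61037519 0.00235699 0.3193636 ] 0.009381565285703152 [ 0.50666656 -0.29147793 -0.2325514 ] [-0.0009  0.0119  0.007 ] 0.001703434857781329
```

View pics/a.png

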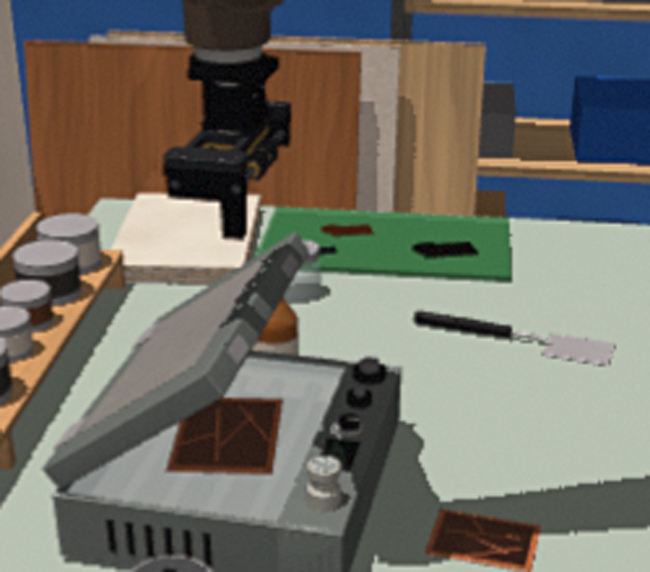

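Call:
play_rows(
  commands=[
    {"fingers": 1, "tx": 0.015, "ty": 0.01, "tz": 0, "ax": 0, "ay": 0, "az": 0},
    {"fingers": 1, "tx": 0.03, "ty": 0.01, "tz": 0, "ax": 0, "ay": 0, "az": 0},
    {"fingers": 1, "tx": 0.045, "ty": 0.01, "tz": 0, "ax": 0, "ay": 0, "az": 0},
    {"fingers": 1, "tx": 0.057, "ty": 0.01, "tz": 0, "ax": 0, "ay": 0, "az": 0},
    {"fingers": 1, "tx": 0.067, "ty": 0.01, "tz": 0, "ax": 0, "ay": 0, "az": 0},
  ],
)

```text
time_s: 3.83
tcp_pos: [0.6091, 0.0051, 0.2689]
ee_rot: [[-0.001, 0.106, 0.994], [-0.0, 0.994, -0.106], [-1.0, -0.0, -0.001]]
wrist_force: [-0.6, 0.9, 0.1]
gripper_width: 0.004
```

Call:
play_rows(
  commands=[
    {"fingers": 1, "tx": 0.01, "ty": 0, "tz": 0, "ax": 0, "ay": 0, "az": 0},
    {"fingers": 1, "tx": 0.02, "ty": 0, "tz": -0.005, "ax": 0, "ay": 0, "az": 0},
    {"fingers": 1, "tx": 0.03, "ty": 0, "tz": -0.012, "ax": 0, "ay": 0, "az": 0},
    {"fingers": 1, "tx": 0.04, "ty": 0, "tz": -0.018, "ax": 0, "ay": 0, "az": 0},
    {"fingers": 1, "tx": 0.05, "ty": 0, "tz": -0.024, "ax": 0, "ay": 0, "az": 0},
  ],
)

```text
time_s: 4.25
tcp_pos: [0.5922, 0.0079, 0.2334]
ee_rot: [[0.003, 0.104, 0.995], [-0.0, 0.995, -0.104], [-1.0, 0.0, 0.003]]
wrist_force: [-0.9, -0.2, 5.0]
gripper_width: 0.001
```

Run:
```python
from go import *
s=r.sense();print(s['time_s'],s['tcp_pos'],s['wrist_force'],shift([-.0,0],.32)*.75)
p=viewer.capture('side');save(p,'b.png',(150,60,400,280),2.6)
```

```text
4.25 [0.59218625 0.0079365  0.2333678 ] [-0.90293328 -0.18898728  4.99402844] [-0.08655   0.005325  0.030075]
```

View pics/b.png

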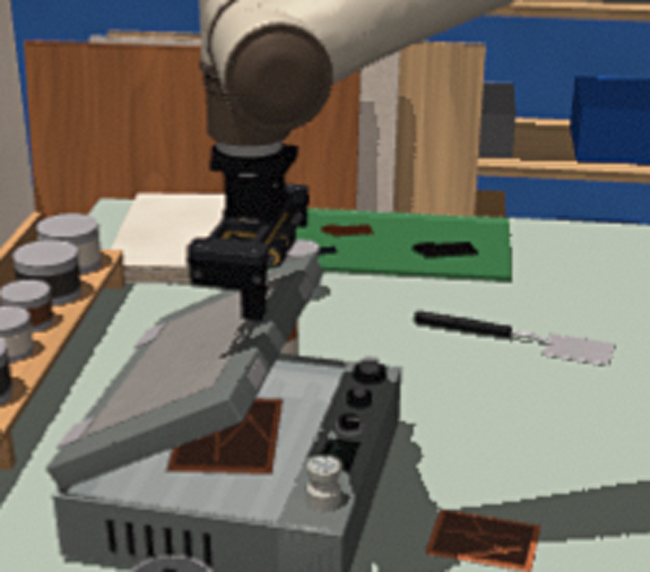

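Call:
play_rows(
  commands=[
    {"fingers": 1, "tx": 0.011, "ty": -0.005, "tz": -0.006, "ax": 0, "ay": 0, "az": 0},
    {"fingers": 1, "tx": 0.022, "ty": -0.007, "tz": -0.012, "ax": 0, "ay": 0, "az": 0},
    {"fingers": 1, "tx": 0.033, "ty": -0.007, "tz": -0.018, "ax": 0, "ay": 0, "az": 0},
    {"fingers": 1, "tx": 0.044, "ty": -0.007, "tz": -0.022, "ax": 0, "ay": 0, "az": 0},
    {"fingers": 1, "tx": 0.055, "ty": -0.007, "tz": -0.026, "ax": 0, "ay": 0, "az": 0},
  ],
)

```text
time_s: 4.72
tcp_pos: [0.5709, 0.0048, 0.1903]
ee_rot: [[-0.002, 0.104, 0.995], [-0.0, 0.995, -0.104], [-1.0, -0.001, -0.002]]
wrist_force: [-0.5, 1.2, 3.9]
gripper_width: 0.007
```

Call:
play_rows(
  commands=[
    {"fingers": 1, "tx": 0.011, "ty": 0, "tz": -0.004, "ax": 0, "ay": 0, "az": 0},
    {"fingers": 1, "tx": 0.022, "ty": 0, "tz": -0.008, "ax": 0, "ay": 0, "az": 0},
    {"fingers": 1, "tx": 0.033, "ty": 0, "tz": -0.01, "ax": 0, "ay": 0, "az": 0},
    {"fingers": 1, "tx": 0.042, "ty": 0, "tz": -0.012, "ax": 0, "ay": 0, "az": 0},
    {"fingers": 1, "tx": 0.05, "ty": 0, "tz": -0.014, "ax": 0, "ay": 0, "az": 0},
  ],
)

```text
time_s: 5.13
tcp_pos: [0.5609, 0.0058, 0.1526]
ee_rot: [[-0.002, 0.104, 0.995], [-0.001, 0.995, -0.104], [-1.0, -0.001, -0.002]]
wrist_force: [-1.4, -1.1, 2.7]
gripper_width: 0.006
```

Call:
play_rows(
  commands=[
    {"fingers": 1, "tx": 0.005, "ty": 0, "tz": -0.002, "ax": 0, "ay": 0, "az": 0},
    {"fingers": 1, "tx": 0.009, "ty": 0, "tz": -0.003, "ax": 0, "ay": 0, "az": 0},
    {"fingers": 1, "tx": 0.013, "ty": 0, "tz": -0.003, "ax": 0, "ay": 0, "az": 0},
    {"fingers": 1, "tx": 0.016, "ty": 0, "tz": -0.003, "ax": 0, "ay": 0, "az": 0},
    {"fingers": 1, "tx": 0.018, "ty": 0, "tz": -0.003, "ax": 0, "ay": 0, "az": 0},
  ],
)

```text
time_s: 5.55
tcp_pos: [0.5593, 0.0063, 0.14]
ee_rot: [[-0.0, 0.104, 0.995], [0.0, 0.995, -0.104], [-1.0, 0.0, -0.0]]
wrist_force: [-1.6, 0.3, 1.3]
gripper_width: 0.004
```

Call:
play_rows(
  commands=[
    {"fingers": 1, "tx": 0.002, "ty": 0, "tz": 0, "ax": 0, "ay": 0, "az": 0},
    {"fingers": 1, "tx": 0.004, "ty": 0, "tz": 0, "ax": 0, "ay": 0, "az": 0},
    {"fingers": 1, "tx": 0.006, "ty": 0, "tz": 0, "ax": 0, "ay": 0, "az": 0},
    {"fingers": 1, "tx": 0.006, "ty": 0, "tz": 0, "ax": 0, "ay": 0, "az": 0},
    {"fingers": 1, "tx": 0.006, "ty": 0, "tz": 0, "ax": 0, "ay": 0, "az": 0},
  ],
)

```text
time_s: 5.97
tcp_pos: [0.5595, 0.0064, 0.1364]
ee_rot: [[0.0, 0.104, 0.995], [0.0, 0.995, -0.104], [-1.0, 0.0, 0.0]]
wrist_force: [-2.4, -0.4, 4.9]
gripper_width: 0.008
```

Call:
play_rows(
  commands=[
    {"fingers": 1, "tx": 0.001, "ty": 0, "tz": 0, "ax": 0, "ay": 0, "az": 0},
    {"fingers": 1, "tx": 0.002, "ty": 0, "tz": 0, "ax": 0, "ay": 0, "az": 0},
    {"fingers": 1, "tx": 0.003, "ty": 0, "tz": 0, "ax": 0, "ay": 0, "az": 0},
    {"fingers": 1, "tx": 0.003, "ty": 0, "tz": 0, "ax": 0, "ay": 0, "az": 0},
    {"fingers": 1, "tx": 0.003, "ty": 0, "tz": 0, "ax": 0, "ay": 0, "az": 0},
  ],
)

```text
time_s: 6.38
tcp_pos: [0.5595, 0.0064, 0.1364]
ee_rot: [[0.001, 0.103, 0.995], [-0.0, 0.995, -0.103], [-1.0, -0.0, 0.001]]
wrist_force: [-7.3, 1.0, 15.3]
gripper_width: 0.005
```

Call:
play_rows(
  commands=[
    {"fingers": 1, "tx": -0.005, "ty": 0, "tz": 0, "ax": 0, "ay": 0, "az": 0},
    {"fingers": 1, "tx": -0.02, "ty": 0, "tz": 0, "ax": 0, "ay": 0, "az": 0},
    {"fingers": 1, "tx": -0.06, "ty": 0, "tz": 0, "ax": 0, "ay": 0, "az": 0},
    {"fingers": 1, "tx": -0.1, "ty": 0, "tz": 0, "ax": 0, "ay": 0, "az": 0},
    {"fingers": 1, "tx": -0.1, "ty": 0, "tz": 0, "ax": 0, "ay": 0, "az": 0},
  ],
)

```text
time_s: 6.8
tcp_pos: [0.5634, 0.0068, 0.2148]
ee_rot: [[0.013, 0.103, 0.995], [0.001, 0.995, -0.103], [-1.0, 0.003, 0.013]]
wrist_force: [1.1, 0.6, 0.8]
gripper_width: 0.004
```

Run:
```python
from go import *
s=r.sense();print(s['time_s'],s['tcp_pos'],s['wrist_force'])
outs=[]
for n,(x0,y0,x1,y1) in(('top',(230,130,390,260)),('side',(170,150,330,290))):
    p=viewer.capture(n);k=2.5
    im=cv2.resize(p['image'][y0:y1,x0:x1,::-1],None,fx=k,fy=k,interpolation=2)
    def line(P,c): cv2.polylines(im,[((proj(p,unit2w(q,P))-[x0,y0]+.5)*k).astype(int).reshape(-1,1,2)],True,c,1)
    line([lidpt(0,d,y,.03) for d,y in((0,-.17),(.225,-.17),(.225,.17),(0,.17))],(0,0,255))
    line([[-.132+.012*np.cos(i),-.135+.012*np.sin(i),.097] for i in np.arange(0,6.28,.4)],(0,255,0))
    outs.append(im)
h=max(o.shape[0] for o in outs)
cv2.imwrite('pics/c.png',np.hstack([cv2.copyMakeBorder(o,0,h-o.shape[0],0,0,0) for o in outs]))
print(shift([-.132,-.135],.19),yaw()/180)
```

```text
6.8 [0.56342631 0.00681485 0.2147686 ] [1.10604478 0.55633999 0.81324263]
[ 0.0255 -0.1668 -0.0944] 0.00022372121386745976
```

View pics/c.png

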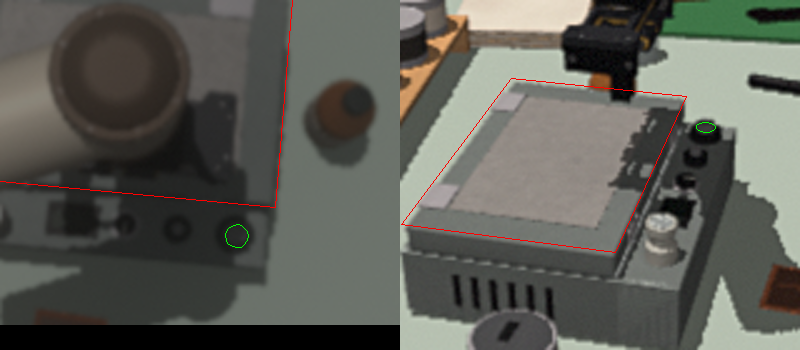

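Call:
play_rows(
  commands=[
    {"fingers": 1, "tx": 0, "ty": -0.165, "tz": -0.09, "ax": 0, "ay": 0, "az": 0},
    {"fingers": 1, "tx": 0, "ty": -0.165, "tz": -0.09, "ax": 0, "ay": 0, "az": 0},
    {"fingers": 1, "tx": 0, "ty": -0.165, "tz": -0.09, "ax": 0, "ay": 0, "az": 0},
    {"fingers": 1, "tx": 0, "ty": -0.165, "tz": -0.09, "ax": 0, "ay": 0, "az": 0},
    {"fingers": 1, "tx": 0, "ty": -0.165, "tz": -0.09, "ax": 0, "ay": 0, "az": 0},
  ],
)

```text
time_s: 7.32
tcp_pos: [0.4764, -0.1119, 0.2072]
ee_rot: [[-0.003, 0.108, 0.994], [0.0, 0.994, -0.108], [-1.0, -0.0, -0.003]]
wrist_force: [0.4, 0.2, -0.3]
gripper_width: 0.005
```

Run:
```python
from go import *
s=r.sense();print(s['time_s'],s['tcp_pos'],s['wrist_force'],shift([-.132,-.135],.13),yaw()/180)
```

```text
7.3167 [ 0.47640707 -0.11188661  0.2071634 ] [ 0.41466798  0.20863857 -0.28656102] [0.1029 0.0022 0.0009] -0.001004041294556
```

Call:
play_rows(
  commands=[
    {"fingers": 1, "tx": 0.03, "ty": 0.002, "tz": 0, "ax": 0, "ay": 0, "az": 0},
    {"fingers": 1, "tx": 0.06, "ty": 0.002, "tz": 0, "ax": 0, "ay": 0, "az": 0},
    {"fingers": 1, "tx": 0.09, "ty": 0.002, "tz": 0, "ax": 0, "ay": 0, "az": 0},
    {"fingers": 1, "tx": 0.1, "ty": 0.002, "tz": 0, "ax": 0, "ay": 0, "az": 0},
    {"fingers": 1, "tx": 0.1, "ty": 0.002, "tz": 0, "ax": 0, "ay": 0, "az": 0},
  ],
)

```text
time_s: 7.73
tcp_pos: [0.4783, -0.1079, 0.1309]
ee_rot: [[-0.006, 0.104, 0.995], [-0.0, 0.995, -0.104], [-1.0, -0.001, -0.006]]
wrist_force: [0.2, 0.2, -0.6]
gripper_width: 0.005
```

Run:
```python
from go import *
s=r.sense();print(s['time_s'],s['tcp_pos'],s['wrist_force'],shift([-.132,-.135],.13))
p=viewer.capture('side');save(p,'d.png',(240,140,370,240),6)
```

```text
7.7333 [ 0.47825248 -0.10789941  0.13089911] [ 0.18112609  0.17627359 -0.56440587] [ 0.0012 -0.0034 -0.0013]
```

View pics/d.png

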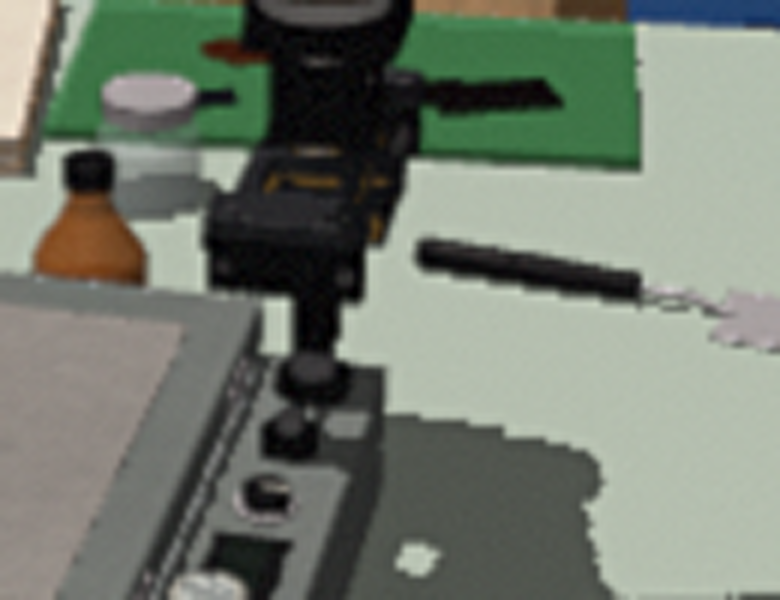

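Call:
play_rows(
  commands=[
    {"fingers": 1, "tx": 0.003, "ty": -0.003, "tz": -0.001, "ax": 0, "ay": 0, "az": 0},
    {"fingers": 1, "tx": 0.006, "ty": -0.003, "tz": -0.001, "ax": 0, "ay": 0, "az": 0},
    {"fingers": 1, "tx": 0.009, "ty": -0.003, "tz": -0.001, "ax": 0, "ay": 0, "az": 0},
    {"fingers": 1, "tx": 0.012, "ty": -0.003, "tz": -0.001, "ax": 0, "ay": 0, "az": 0},
    {"fingers": 1, "tx": 0.014, "ty": -0.003, "tz": -0.001, "ax": 0, "ay": 0, "az": 0},
  ],
)

```text
time_s: 8.2
tcp_pos: [0.4792, -0.1104, 0.1237]
ee_rot: [[0.002, 0.104, 0.995], [0.0, 0.995, -0.104], [-1.0, 0.0, 0.002]]
wrist_force: [0.3, 0.4, 2.3]
gripper_width: 0.005
```

Call:
play_rows(
  commands=[
    {"fingers": 1, "tx": 0.002, "ty": 0, "tz": 0, "ax": 0, "ay": 0, "az": 0},
    {"fingers": 1, "tx": 0.003, "ty": 0, "tz": 0, "ax": 0, "ay": 0, "az": 0},
    {"fingers": 1, "tx": 0.003, "ty": 0, "tz": 0, "ax": 0, "ay": 0, "az": 0},
  ],
)

```text
time_s: 8.45
tcp_pos: [0.4792, -0.1104, 0.1213]
ee_rot: [[0.001, 0.104, 0.995], [-0.0, 0.995, -0.104], [-1.0, 0.0, 0.001]]
wrist_force: [-0.1, 1.2, 3.1]
gripper_width: 0.001
```

Call:
play_rows(
  commands=[
    {"fingers": 1, "tx": 0.002, "ty": 0, "tz": 0, "ax": 0, "ay": 0, "az": 0},
    {"fingers": 1, "tx": 0.003, "ty": 0, "tz": 0, "ax": 0, "ay": 0, "az": 0},
    {"fingers": 1, "tx": 0.003, "ty": 0, "tz": 0, "ax": 0, "ay": 0, "az": 0},
  ],
)

```text
time_s: 8.7
tcp_pos: [0.4792, -0.1104, 0.1203]
ee_rot: [[0.002, 0.103, 0.995], [-0.0, 0.995, -0.103], [-1.0, -0.0, 0.002]]
wrist_force: [-2.4, 1.7, 12.5]
gripper_width: 0.005
```

Call:
play_rows(
  commands=[
    {"fingers": 1, "tx": 0.002, "ty": 0, "tz": 0, "ax": 0, "ay": 0, "az": 0},
    {"fingers": 1, "tx": 0.003, "ty": 0, "tz": 0, "ax": 0, "ay": 0, "az": 0},
    {"fingers": 1, "tx": 0.003, "ty": 0, "tz": 0, "ax": 0, "ay": 0, "az": 0},
  ],
)

```text
time_s: 8.95
tcp_pos: [0.4793, -0.1104, 0.12]
ee_rot: [[0.002, 0.102, 0.995], [-0.001, 0.995, -0.102], [-1.0, -0.001, 0.002]]
wrist_force: [-6.8, 4.3, 24.6]
gripper_width: 0.004
```

Call:
play_rows(
  commands=[
    {"fingers": 1, "tx": -0.005, "ty": 0, "tz": 0, "ax": 0, "ay": 0, "az": 0},
    {"fingers": 1, "tx": -0.005, "ty": 0, "tz": 0, "ax": 0, "ay": 0, "az": 0},
    {"fingers": 1, "tx": -0.005, "ty": 0, "tz": 0, "ax": 0, "ay": 0, "az": 0},
  ],
)

```text
time_s: 9.2
tcp_pos: [0.4792, -0.1104, 0.1207]
ee_rot: [[0.002, 0.104, 0.995], [0.0, 0.995, -0.104], [-1.0, 0.0, 0.002]]
wrist_force: [2.0, 0.2, 3.4]
gripper_width: 0.004
```

Call:
play_rows(
  commands=[
    {"fingers": 1, "tx": -0.002, "ty": 0, "tz": 0, "ax": 0, "ay": 0, "az": 0},
    {"fingers": 1, "tx": -0.002, "ty": 0, "tz": 0, "ax": 0, "ay": 0, "az": 0},
    {"fingers": 1, "tx": -0.002, "ty": 0, "tz": 0, "ax": 0, "ay": 0, "az": 0},
  ],
)

```text
time_s: 9.45
tcp_pos: [0.4792, -0.1104, 0.1217]
ee_rot: [[0.001, 0.104, 0.995], [-0.0, 0.995, -0.104], [-1.0, 0.0, 0.001]]
wrist_force: [1.9, 0.6, 2.9]
gripper_width: 0.007
```

Call:
play_rows(
  commands=[
    {"fingers": 1, "tx": -0.002, "ty": 0, "tz": 0, "ax": 0, "ay": 0, "az": 0},
    {"fingers": 1, "tx": -0.002, "ty": 0, "tz": 0, "ax": 0, "ay": 0, "az": 0},
    {"fingers": 1, "tx": -0.002, "ty": 0, "tz": 0, "ax": 0, "ay": 0, "az": 0},
  ],
)

```text
time_s: 9.7
tcp_pos: [0.4788, -0.1104, 0.1231]
ee_rot: [[0.0, 0.104, 0.995], [-0.0, 0.995, -0.104], [-1.0, 0.0, 0.0]]
wrist_force: [1.3, 0.2, 2.6]
gripper_width: 0.002
```

Call:
play_rows(
  commands=[
    {"fingers": 1, "tx": -0.002, "ty": 0, "tz": 0, "ax": 0, "ay": 0, "az": 0},
    {"fingers": 1, "tx": -0.002, "ty": 0, "tz": 0, "ax": 0, "ay": 0, "az": 0},
    {"fingers": 1, "tx": -0.002, "ty": 0, "tz": 0, "ax": 0, "ay": 0, "az": 0},
  ],
)

```text
time_s: 9.95
tcp_pos: [0.4783, -0.1105, 0.1245]
ee_rot: [[-0.001, 0.104, 0.995], [0.0, 0.995, -0.104], [-1.0, -0.0, -0.001]]
wrist_force: [1.6, 0.7, 2.1]
gripper_width: 0.006
```

Call:
play_rows(
  commands=[
    {"fingers": 1, "tx": -0.002, "ty": 0, "tz": 0, "ax": 0, "ay": 0, "az": 0},
    {"fingers": 1, "tx": -0.002, "ty": 0, "tz": 0, "ax": 0, "ay": 0, "az": 0},
    {"fingers": 1, "tx": -0.002, "ty": 0, "tz": 0, "ax": 0, "ay": 0, "az": 0},
  ],
)

```text
time_s: 10.2
tcp_pos: [0.478, -0.1105, 0.1259]
ee_rot: [[-0.001, 0.104, 0.995], [0.0, 0.995, -0.104], [-1.0, -0.0, -0.001]]
wrist_force: [0.4, 0.4, 1.5]
gripper_width: 0.009
```

Call:
play_rows(
  commands=[
    {"fingers": 1, "tx": -0.01, "ty": 0, "tz": 0, "ax": 0, "ay": 0, "az": 0},
    {"fingers": 1, "tx": -0.04, "ty": 0, "tz": 0, "ax": 0, "ay": 0, "az": 0},
    {"fingers": 1, "tx": -0.09, "ty": 0, "tz": 0, "ax": 0, "ay": 0, "az": 0},
    {"fingers": 1, "tx": -0.14, "ty": 0, "tz": 0, "ax": 0, "ay": 0, "az": 0},
    {"fingers": 1, "tx": -0.18, "ty": 0, "tz": 0, "ax": 0, "ay": 0, "az": 0},
  ],
)

```text
time_s: 10.62
tcp_pos: [0.478, -0.1106, 0.2638]
ee_rot: [[0.0, 0.104, 0.995], [-0.0, 0.995, -0.104], [-1.0, -0.0, 0.0]]
wrist_force: [0.6, 0.4, -0.4]
gripper_width: 0.003
```

Call:
play_rows(
  commands=[
    {"fingers": 1, "tx": 0, "ty": 0, "tz": 0, "ax": 0, "ay": 0, "az": 0},
    {"fingers": 1, "tx": 0, "ty": 0, "tz": 0, "ax": 0, "ay": 0, "az": 0},
    {"fingers": 1, "tx": 0, "ty": 0, "tz": 0, "ax": 0, "ay": 0, "az": 0},
  ],
)

```text
time_s: 10.87
tcp_pos: [0.4775, -0.1103, 0.2604]
ee_rot: [[-0.002, 0.104, 0.995], [0.001, 0.995, -0.104], [-1.0, 0.0, -0.002]]
wrist_force: [0.4, 0.2, -0.0]
gripper_width: 0.004
```

Run:
```python
from go import *
s=r.sense();print(s['time_s'],s['tcp_pos'],s['wrist_force'])
p=viewer.capture('side');save(p,'e.png',(150,130,400,350),2.7)
```

```text
10.8667 [ 0.47745153 -0.11032237  0.26039318] [ 0.379618    0.16638202 -0.04063824]
```

View pics/e.png

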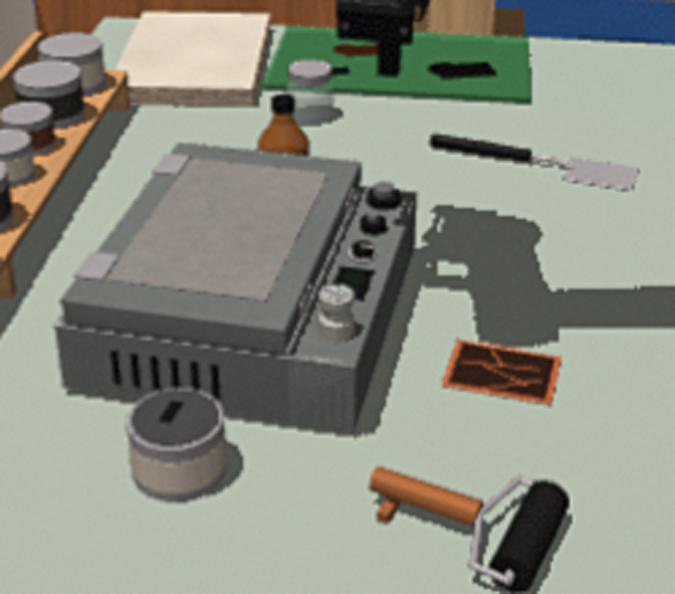

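The lid is flat on the box. The start button, at about (383,188), is up again. The loupe, tins, bottle, brayer and knife are where they were, and the gripper is clear of everything.

```bash
python3 -c "
from station import job
print(job.finish_job())"
```

```text
the job is handed in; nothing more can be done
None
```

The lid was pushed fully shut, the start button was then pressed right down and released, and the job is handed in. The arm's clock stood at about 11 s of the 42 s allowed.

- **Lid:** I pushed it down with the closed fingertips at about 0.1 m/s and no more than about 5 N until the end. At the stop the tips stood at 117.4 mm against the expected 117 mm. Pushing on to 15 N moved them no further, and the camera overlay agreed that the lid was level.
- **Start button:** It met a firm stop with the tips at 101 mm, pressed to about 25 N. On the way up, the spring still pushed with 1.5 N at 5.9 mm above that stop, so it went through practically its full 6 mm travel.
- **Last picture:** The lid is shut and the start button is up. The loupe, tin, bottle, jar, brayer and knife are where they were. The small tin was just outside this picture. The gripper is clear, about 140 mm above the unit, with almost no force on the wrist.

The plate is hidden under the lid, so I could not see it at the end; nothing touched it. I also had no direct reading of the stop button; the fingers were always about 60 mm to its right when low. No check failed. In the early overlay the lid's front corners were about 7 mm off the model on each side, so I took its starting angle as only roughly 0.68 rad.

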